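# Lock the microplate hold-down with its R-clip

### The job

Swing the yellow hold-down fork down flat over the microplate so that its two prongs straddle the steel post, then push the brass R-clip along its guide rail so that its straight leg goes through the cross hole of the post, above the prongs, until the bow has sprung over the post and hugs it. Leave the fork down, the clip fully home and lying flat, and do not disturb the marker, carton, vial and small bottle standing round the fixture.

Things in the scene. Friction and masses are not known exactly. Their poses are not given: they have to be found in the camera images.
- fixture: Grey plate-shaker platform fixed to the bench, 215 x 275 mm, holding a white microplate (top 45 mm high). Origin on the bench below the fork's centre line, z up; +x points to the fork's hinge, away from the robot. An aluminium ledge, top 52 mm above the bench, carries the clip: it runs along y from y = +32 to +200 mm, at x = -105 to -15 mm, on the robot's side of the plate.
- rail (a point): Black guide rail, 6 mm high, on the ledge along the fixture's y, from y = +37 to +199 mm. This point is mid-length on the top edge of its guiding face, which looks to the fixture's +x, 58 mm above the bench, 5.5 mm to -x of the hole's axis: the clip's leg, sliding along the rail, meets the hole (1.5 mm off its axis).
- post_hole (a point): Middle of the cross hole of the fixed upright steel post (diameter 28 mm, top 85 mm above the bench), 56 mm above the bench. The hole is 12 mm wide and 12 mm high and runs along this frame's y (the fixture's y); the clip comes from +y and is pushed to -y. Axes as the fixture's.
- fork (a joint): Angle of the yellow hold-down fork about its hinge (axis along the fixture's y): 0 = shut, flat, prongs either side of the post; positive = free end raised, like a box lid. Starts at 0.65 to 1.15 and stays where left (friction about 0.2 N m). 176 mm long, 6 mm thick; shut, its top face is 51 mm above the bench, 1 mm below the ledge, so the clip slides over the prongs.
- thumb_pad (a point): Middle of the top of the black round thumb pad (26 mm across) on the fork's centre line, 90 mm from the hinge axis, 6 mm above the fork's middle plane. The frame turns with the fork: z square to its top face, -x along the fork to the prongs. Push here, square to the fork, to swing it down; raised, this face looks up and away from the robot (fixture's +x).
- fork_hinge (a point): On the fork's hinge axis, 48 mm above the bench, at the fixture's x = +98 mm. It turns with the fork.
- clip_coil (a point): Centre of the coil at the rear of the loose brass R-clip (126 mm long, 8 mm wire, 150 g) lying flat on the ledge by the rail. The coil is round, 28 mm across, 24 mm high; this point is half-way up. Push it from behind here. Clip axes: x along the leg from coil to tip (about the fixture's -y), y from the leg to the springy bow arm (fixture's +x), z up. The leg's axis is 10 mm to -y.
- clip_seat (a point): Point on the clip's leg axis beside the middle of the bow, 62 mm ahead of the coil's centre: at the middle of the post's hole when home. The bow arm lies beside the leg, shaped round the 28 mm post, with a flared mouth and a front nip that must spread 6 to 8 mm (push of about 6 to 10 N from 26 to 12 mm short of home); then it springs over by itself and has about 3 mm of free play.
- leg_tip (a point): Rounded tip of the clip's straight leg, 50 mm ahead of clip_seat. At the start it is 36 to 64 mm short of the post's axis; the leg lies 1 to 5 mm off the rail, parallel to it or with its tip turned towards it by up to 0.05 rad. A fixed black end stop beyond the post, on the far ledge, catches this tip when the clip is about 3 mm further than its seat.
- bow (a joint): Spread of the clip's spring arm about the coil, 0 = relaxed, about 0.08 rad while the nip passes over the post; a spring closes it.
- marker: Green marker standing on its end, diameter 25 mm, 112 mm high, origin at its underside; bystander, leave alone.
- carton: Small blue and white carton, 34 x 79 x 46 mm, origin at its underside; bystander, leave alone.
- vial: Clear bottle with a white cap, diameter 57 mm, 101 mm high, origin at its underside; bystander, leave alone.
- small_bottle: Clear bottle with a blue cap, diameter 69 mm, 117 mm high, origin at its underside; bystander, leave alone.
There are look-alikes about, which are no part of the job. Of the things shaped like the part that bears clip_coil, the brass one is meant.

How it is judged (in metres and radians):
On the way, in this order (a step that is already met when the one before it is completed fails the run):
1. the fork is swung down flat, its prongs beside the post (value of joint fork below 0.04 rad), for 0.2 s.
2. the clip's leg has gone through the cross hole (tip 15 mm or more past the post's axis), above the shut fork (y of leg_tip in the frame of post_hole below -0.015 m and x of leg_tip in the frame of post_hole between -0.008 and 0.008 m and value of joint fork below 0.05 rad), for 0.05 s.
At the end, for the whole second after the job is handed in: The fork is shut (within 0.05 rad), the clip's leg is in the cross hole along its axis (within 0.15 rad), the clip lies flat (within 0.1 rad) with the middle of its bow within 7 mm of the post's axis, its bow has sprung back (spread under 0.04 rad), and it is at rest (distance between clip_seat and post_hole below 0.007 m and angle between the x axis of clip_seat and the y axis of post_hole, either way round below 0.15 rad and angle between clip_seat's own z axis and vertical below 0.1 rad and value of joint bow below 0.04 rad and value of joint fork below 0.05 rad and linear speed of clip below 0.02 m/s); the robot touches nothing.
It fails at once if the marker is moved by more than 30 mm (distance of marker from where it was at the start of the episode above 0.03 m).
It fails at once if the carton is moved by more than 30 mm (distance of carton from where it was at the start of the episode above 0.03 m).
It fails at once if the vial is moved by more than 30 mm (distance of vial from where it was at the start of the episode above 0.03 m).
It fails at once if the small bottle is moved by more than 30 mm (distance of small_bottle from where it was at the start of the episode above 0.03 m).
It also fails if it takes over 45 s, if anything falls off the work surface, if the arm or the gripper's body presses on something with over 40 N, if the wrist force passes 120 N, or if a joint passes its speed limit or range.

### The arm

A 7-joint arm with a two-finger parallel gripper is mounted at the origin on a cart in front of the work surface, level with it; the furniture and walls round the work are solid. World frame = base frame: x ahead of the robot, y to its left, z up, the work surface at z = 0. Lengths are in m, angles in degrees, forces in N, time in s.
With the tool pointing down it reaches from about 0.425 to 0.875 m from the base axis. Payload 4.7 kg.
Tool frame: the origin (TCP) lies between the finger pads; the fingertips stand env.finger_overhang ahead of it and the grasp point (between the pads) lies 5 mm behind it (env.finger_overhang is the distance from the TCP to the fingertips, in m); z points along the fingers, y is the line along which they close (so a half turn about z gives the same grasp; the last joint's range is limited). The gripper opens to 87 mm and grips with 3 to 60 N. Pads are 19 mm wide; open, the fingers measure 117 mm over their backs; the gripper's body (75 mm by 190 mm) begins 51 mm behind the grasp point.
Start: joints at [-63.593, 18.392, -4.016, 83.108, 1.295, 78.541, -3.26], TCP at [0.281, 0.586, 0.237] pointing down, gripper open.
Joint ranges: [-163.93, 163.93], [-17.29, 119.83], [-79.2, 71.16], [3.27, 140.29], [-89.18, 269.18], [5.43, 117.66], [-154.24, 154.24]. Speed limits (degrees/s): [147.25, 147.25, 180, 180, 180, 180, 180].

### API

Orientations are given as [roll, pitch, yaw] about the fixed x, y, z axes, in that order (R = Rz(yaw) Ry(pitch) Rx(roll)).
In Python, from cell import telemetry, eyes, env, models gives the robot as it stands. The module is installed in compiled form; this text tells all that it offers.
- The arm moves only by the tool drive_tool, never from a script. Its arguments are lists of equal length, an entry for each row: "angular": the turn, a rotation vector about the tool's x, y, z in rad, a list of three; "delta_pos": the shift along the tool's x, y, z in cm, a list of three; "gripper": the finger opening in cm, from 0 to 8.7. A call has 1 to 20 rows; each row shifts and turns the commanded pose from where the row before left it, along the tool's axes as they then stand; what a row does not reach is not made up. A row lasts 1/10 s, in which the tool goes at most 50 mm and 8.59 degrees, less where a joint would pass 70% of its speed; a pose out of reach is approached as far as the arm can. A call with a gripper value outside its range is refused whole. The fingers move at their own pace and stop on an object; "squeeze" is the grip in N (left out, the last holds). Time passes only in rows, so rows that do not move let the fingers close. It gives the time, the measured TCP pose, the force, the opening and the grip force at its end, in the units of the state.
- telemetry.get_obs(): the state, without advancing time (a new reading comes with each control period).
- eyes.read_camera(name): name is "side" or "top" or "wrist"; returns a dict with "pixels" (420x560x3 uint8, red, green, blue), "mtx" (3x3 intrinsics, pixels), "origin" and "orientation" of the camera in the world. Camera axes: x right, y down, z forward; pixel columns grow to the right and rows downward; lengths in m; the calibration is good to about 2 mm. A picture is of the moment at which its call begins. There is no depth.
- env.sign_off(): hands the job in; it is judged then, once.
Trained networks look in a picture, given as the dict that the camera call returned (one of the last four; its "shot" number tells which), for a name from the list of things; names that differ only in an ending like _2 or _b are one class to them, and where a whole thing is asked for, a point or a joint stands for the part that bears it (a point fixed in the world has none). Each returns a list of dicts, best first, with "p" (0 to 1); they miss things now and then, are a little off and sometimes report something else, mostly with a low value. They report only what shows in the picture. A call takes as long as a camera call. They do not tell look-alikes from the thing itself.
- models.search_frame(picture, target): "centre" ([column, row] in pixels, amid what is visible of it).
- models.cut_out(picture, target): "pixels" (420x560 bool, what is visible of it) and "centre" ([column, row] in pixels, amid what is visible of it).
The state is a dict: "time_s": time; "qpos": joint angles; "joint_velocities": joint speeds; "effort": joint torques, N m; "tool_pos": TCP position; "tool_rot": TCP orientation; "force": force on the tool from outside, world axes, zero at the start; "wrist_torque": the same for the moment, N m; "grip_width": finger opening in m; "grasp_force": force on a finger pad.
Only numpy, scipy, OpenCV 4.12 (cv2) and the standard library are available. Lean on these libraries where they do the work, as an engineer would, in place of code of your own. Each camera call takes 0.05 s, during which the arm holds its last target. There are 200 camera calls.

## Working session

There is one attempt and no reset: what is moved stays moved. The work goes in short steps, Python scripts to look and compute and a tool call to move; the robot and the scene stay as the last step left them, time stands still between calls to the robot, and variables do not carry over. Pictures are saved under pics/ and viewed, at most 12 in all, crops included, and the job is handed in when it is done.

Besides the shell and the picture viewer there is one more tool, called after "Call:" by a JSON object that holds its "op" and its "data", one argument or row to a line. drive_tool: Moves the arm, as the interface text tells. Its arguments: {"type":"object","properties":{"angular":{"type":"array","items":{"type":"array","items":{"type":"number"}}},"delta_pos":{"type":"array","items":{"type":"array","items":{"type":"number"}}},"gripper":{"type":"array","items":{"type":"number"}},"squeeze":{"type":"number"}},"required":["angular","delta_pos","gripper"]}

```bash
mkdir -p pics
cat > h.py <<'E'
import numpy as np, cv2
from scipy.spatial.transform import Rotation as Rn
from cell import telemetry, eyes, env, models
def Rc(p):
    o=np.array(p["orientation"],float)
    return o if o.shape==(3,3) else Rn.from_euler('xyz',o,degrees=True).as_matrix()
def shot(n,f=None):
    p=eyes.read_camera(n)
    if f: cv2.imwrite(f"pics/{f}.png",np.ascontiguousarray(p["pixels"][...,::-1]))
    return p
def ray(p,uv):
    d=Rc(p)@np.linalg.inv(np.array(p["mtx"]))@np.array([uv[0],uv[1],1.]); return np.array(p["origin"]),d/np.linalg.norm(d)
def atz(p,uv,z):
    o,d=ray(p,uv); return o+d*(z-o[2])/d[2]
def proj(p,X):
    c=np.array(p["mtx"])@(Rc(p).T@(np.array(X)-np.array(p["origin"]))); return c[:2]/c[2]
def tri(obs):
    A=0;b=0
    for p,uv in obs:
        o,d=ray(p,uv);M=np.eye(3)-np.outer(d,d);A=A+M;b=b+M@o
    return np.linalg.solve(A,b)
E
python3 - <<'E'
from h import *
np.set_printoptions(precision=3,suppress=True)
s=telemetry.get_obs();print(s["time_s"],s["tool_pos"],s["tool_rot"],s["force"],env.finger_overhang)
for n in("side","top"):
    p=shot(n,n+"0");print(n,p["mtx"],p["origin"],p["orientation"])
    for t in["fixture","rail","post_hole","fork","thumb_pad","fork_hinge","clip_coil","clip_seat","leg_tip","marker","carton","vial","small_bottle"]:
        try:print(t,[(np.round(d["centre"]).tolist(),round(d["p"],2)) for d in models.search_frame(p,t)][:4])
        except Exception as e:print(t,e)
E
```

```text
0.0 [0.281 0.586 0.235] [-179.887    0.006  154.405] [-0.324 -0.025  0.349] 0.014
side [[396.923   0.    277.367]
 [  0.    396.923 214.419]
 [  0.      0.      1.   ]] [ 0.186 -0.083  0.775] [-145.232    0.218  -55.896]
fixture [([332.0, 297.0], 0.63), ([370.0, 260.0], 0.52)]
rail [([334.0, 296.0], 0.8)]
post_hole [([334.0, 294.0], 0.6), ([285.0, 272.0], 0.24)]
fork [([369.0, 260.0], 0.6)]
thumb_pad [([373.0, 260.0], 0.71), ([139.0, 220.0], 0.35)]
fork_hinge [([369.0, 258.0], 0.77)]
clip_coil [([203.0, 253.0], 0.69), ([288.0, 274.0], 0.62)]
clip_seat [([287.0, 276.0], 0.69), ([205.0, 252.0], 0.63)]
leg_tip [([290.0, 271.0], 0.81), ([203.0, 253.0], 0.75), ([372.0, 201.0], 0.5), ([372.0, 260.0], 0.4)]
marker [([140.0, 218.0], 0.95), ([418.0, 217.0], 0.47)]
carton [([180.0, 195.0], 0.82), ([332.0, 293.0], 0.17)]
vial [([369.0, 201.0], 0.89)]
small_bottle [([418.0, 218.0], 0.94), ([297.0, 272.0], 0.53), ([370.0, 258.0], 0.51)]
top [[443.909   0.    282.001]
 [  0.    443.909 205.319]
 [  0.      0.      1.   ]] [0.38  0.185 1.226] [-169.545    0.992  -89.398]
fixture [([360.0, 242.0], 0.9)]
rail [([357.0, 244.0], 0.74)]
post_hole [([357.0, 243.0], 0.76), ([323.0, 247.0], 0.58)]
fork [([369.0, 213.0], 0.61), ([320.0, 246.0], 0.45)]
thumb_pad [([372.0, 213.0], 0.56)]
fork_hinge [([370.0, 211.0], 0.98)]
clip_coil [([321.0, 246.0], 0.75), ([250.0, 262.0], 0.54)]
clip_seat [([249.0, 254.0], 0.86), ([321.0, 243.0], 0.56)]
leg_tip [([322.0, 244.0], 0.78), ([250.0, 262.0], 0.58)]
marker []
carton [([197.0, 226.0], 0.82)]
vial [([344.0, 152.0], 0.77)]
small_bottle [([383.0, 147.0], 0.84)]
```

Run:
```python
import cv2
a=cv2.imread("pics/side0.png")[150:375,200:500]; cv2.imwrite("pics/s0c.png",cv2.resize(a,None,fx=2.66,fy=2.66,interpolation=3))
a=cv2.imread("pics/top0.png")[110:320,180:460]; cv2.imwrite("pics/t0c.png",cv2.resize(a,None,fx=2.8,fy=2.8,interpolation=3))
```

```text
(no output)
```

View pics/s0c.png

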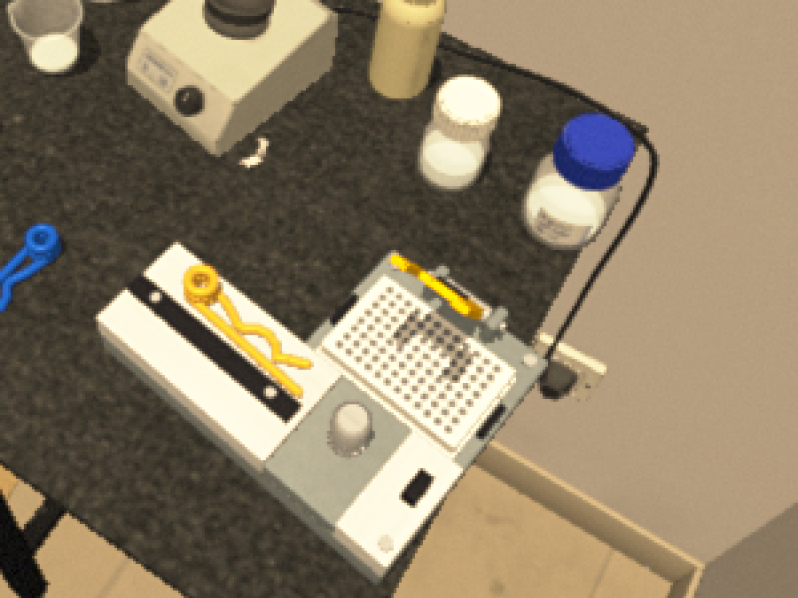

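View pics/t0c.png

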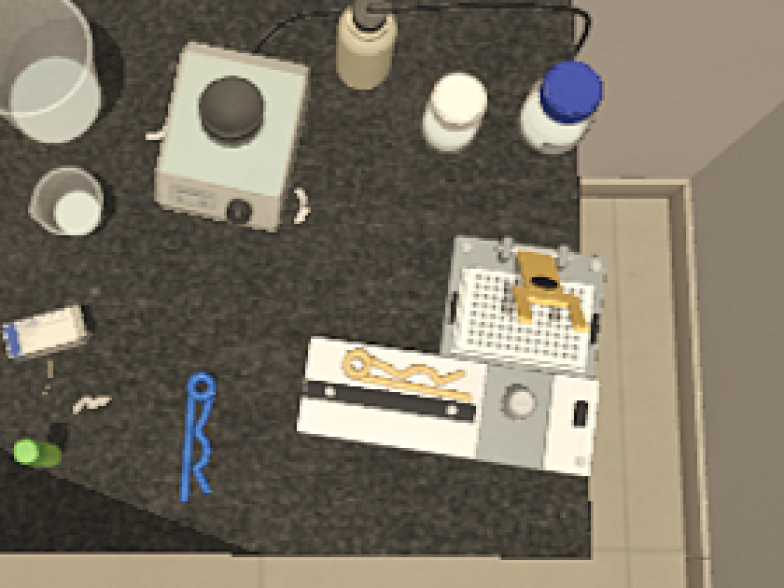

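Run:
```python
from h import *
np.set_printoptions(precision=4,suppress=True)
p=shot("top");q=shot("side")
T=lambda u,v:(180+u/2.8,110+v/2.8)
S=lambda u,v:(200+u/2.66,150+v/2.66)
for n,t,s,z in[("post",(521,400),(354,413),.085),("coil",(360,363),(202,280),.076),("tip",(469,397),(299,392),.056),("railR",(476,404),(302,402),.058),("railL",(309,381),(140,279),.058),("hingeL",(505,248),(440,275),.048),("hingeR",(567,256),(497,318),.048),("pad",(544,283),None,.1),("vial",(459,92),(470,103),.101),("blue",(571,92),(594,150),.117),("prongL",(523,318),(397,260),.13),("prongR",(580,326),(480,312),.13)]:
    a=T(*t);print(n,"top@z",atz(p,a,z), *( ["side@z",atz(q,S(*s),z),"tri",tri([(p,a),(q,S(*s))])] if s else []))
```

```text
post top@z [ 0.4688 -0.0097  0.085 ] side@z [ 0.4707 -0.0102  0.085 ] tri [ 0.4691 -0.0099  0.0876]
coil top@z [0.5023 0.1367 0.076 ] side@z [0.5022 0.1374 0.076 ] tri [0.502  0.137  0.0768]
tip top@z [0.4734 0.0339 0.056 ] side@z [0.4743 0.0338 0.056 ] tri [0.4735 0.0338 0.0574]
railR top@z [0.4668 0.0277 0.058 ] side@z [0.4682 0.0277 0.058 ] tri [0.4669 0.0277 0.0604]
railL top@z [0.4869 0.1839 0.058 ] side@z [0.4843 0.1833 0.058 ] tri [0.4867 0.1844 0.0537]
hingeL top@z [ 0.6177 -0.0041  0.048 ] side@z [ 0.6228 -0.0059  0.048 ] tri [ 0.6177 -0.0049  0.0542]
hingeR top@z [ 0.6102 -0.0634  0.048 ] side@z [ 0.6135 -0.059   0.048 ] tri [ 0.6075 -0.0602  0.0593]
pad top@z [ 0.5747 -0.0307  0.1   ]
vial top@z [0.7567 0.0444 0.101 ] side@z [0.7477 0.0408 0.101 ] tri [0.7615 0.0431 0.0851]
blue top@z [ 0.7519 -0.0573  0.117 ] side@z [ 0.7457 -0.0614  0.117 ] tri [ 0.7565 -0.0606  0.104 ]
prongL top@z [ 0.5379 -0.0055  0.13  ] side@z [0.5675 0.0158 0.13  ] tri [0.5285 0.0058 0.1957]
prongR top@z [ 0.5311 -0.0557  0.13  ] side@z [ 0.563  -0.0503  0.13  ] tri [ 0.5265 -0.0485  0.186 ]
```

The side view shows the post top at about (333,305), the brass clip coil at (276,256) with its tip at (312,297), and the raised fork at upper right. The top view shows the post at (366,253), the coil at (309,240) and the pad at (374,211). The blue clip is a decoy. The fixture yaw is about -7.4°. I'll move above the fork with the gripper closed.

Call:
{"op": "drive_tool", "data": {
  "angular": [
    [0,0,-0.105],
    [0,0,-0.105],
    [0,0,-0.105],
    [0,0,0],
    [0,0,0],
    [0,0,0],
    [0,0,0],
    [0,0,0],
    [0,0,0],
    [0,0,0],
    [0,0,0],
    [0,0,0],
    [0,0,0],
    [0,0,0],
    [0,0,0],
    [0,0,0],
    [0,0,0],
    [0,0,0],
    [0,0,0],
    [0,0,0]
  ],
  "delta_pos": [
    [0,0,-1],
    [0,0,-1],
    [0,0,-1],
    [-2.35,-3.51,0],
    [-2.35,-3.51,0],
    [-2.35,-3.51,0],
    [-2.35,-3.51,0],
    [-2.35,-3.51,0],
    [-2.35,-3.51,0],
    [-2.35,-3.51,0],
    [-2.35,-3.51,0],
    [-2.35,-3.51,0],
    [-2.35,-3.51,0],
    [-2.35,-3.51,0],
    [-2.35,-3.51,0],
    [-2.35,-3.51,0],
    [-2.35,-3.51,0],
    [-2.35,-3.51,0],
    [-2.35,-3.51,0],
    [0,0,0]
  ],
  "gripper": [0,0,0,0,0,0,0,0,0,0,0,0,0,0,0,0,0,0,0,0]
}}

```text
time_s: 3.5
tool_pos: [0.581, -0.0278, 0.2667]
tool_rot: [-179.8, 0.1, 171.9]
force: [0.3, -1.5, 0.0]
grip_width: 0.0002
grasp_force: 0.0
```

Run:
```python
from h import *
np.set_printoptions(precision=4,suppress=True)
s=telemetry.get_obs();print(s["time_s"],s["tool_pos"],s["tool_rot"],s["force"],s["grip_width"])
w=shot("wrist","w1");print(w["mtx"][0],w["origin"],w["orientation"])
for t in["post_hole","thumb_pad","clip_coil","leg_tip"]:print(t,[(np.round(d["centre"]).tolist(),round(d["p"],2)) for d in models.search_frame(w,t)][:3])
```

```text
3.5 [ 0.581  -0.0278  0.2667] [-179.7578    0.1072  171.8709] [ 0.276  -1.4603  0.0316] 0.00021697197759359111
[307.3891   0.     277.4745] [ 0.4951 -0.014   0.4139] [162.0558   0.2232  81.9091]
post_hole [([303.0, 90.0], 0.97)]
thumb_pad [([276.0, 175.0], 0.71), ([300.0, 92.0], 0.23)]
clip_coil [([391.0, 86.0], 0.98), ([532.0, 43.0], 0.86)]
leg_tip [([388.0, 88.0], 0.75), ([534.0, 43.0], 0.66), ([275.0, 174.0], 0.19)]
```

View pics/w1.png

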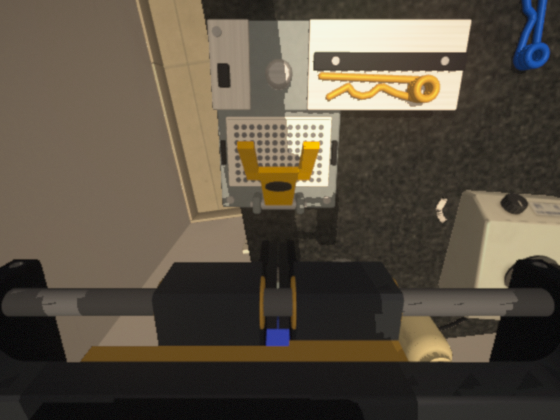

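Run:
```python
from h import *
np.set_printoptions(precision=4,suppress=True)
p=shot("top");w=shot("wrist")
print("pad tri",tri([(p,(374.3,211.1)),(w,(277.5,187))]))
for t in(.7,.8,.9,1.0,1.1):
    H=np.array([.469,-.0099,0])+.158*np.array([.992,-.128,0])
    P=H+(-.09*np.cos(t)+.006*np.sin(t))*np.array([.992,-.128,0]);P[2]=.048+.09*np.sin(t)+.006*np.cos(t)
    print(t,P,proj(p,P),proj(w,P))
print("post",atz(w,(280,72),.085),"hinge",atz(w,(257,205),.048),atz(w,(300,205),.048))
print("hinge model proj",proj(w,H+[0,0,.048]))
# rail edges / clip color
im=w["pixels"].astype(int)
for c in range(316,460,16):
    col=im[40:110,c]; dark=np.where(col.sum(1)<150)[0]+40; br=np.where((col[:,0]-col[:,2]>70))[0]+40
    print(c,dark.min() if len(dark) else 0,dark.max() if len(dark) else 0,br[[0,-1]] if len(br) else None, np.split(br,np.where(np.diff(br)>1)[0]+1)[0] if len(br) else '')
```

```text
pad tri [ 0.5594 -0.0154  0.1713]
0.7 [ 0.5613 -0.0218  0.1106] [371.6923 215.567 ] [270.2423 177.5319]
0.8 [ 0.5678 -0.0226  0.1167] [372.4024 212.6327] [270.1569 185.3736]
0.9 [ 0.5749 -0.0236  0.1222] [373.092  209.4932] [270.0888 193.7967]
1.0 [ 0.5825 -0.0245  0.127 ] [373.7525 206.1844] [270.0397 202.6622]
1.1 [ 0.5905 -0.0256  0.1309] [374.3756 202.7455] [270.0109 211.813 ]
post [0.4627 0.0008 0.085 ] hinge [ 0.6079 -0.0462  0.048 ] [0.6148 0.0071 0.048 ]
hinge model proj [271.6505 216.7502]
316 0 0 [76 83] [76 77 78 79 80 81 82 83]
332 0 0 [77 97] [77 78 79 80 81 82 83 84]
348 0 0 [ 78 102] [78 79 80 81 82 83 84 85]
364 0 0 [ 79 100] [79 80 81 82 83 84 85 86]
380 0 0 [79 98] [79 80 81 82 83 84 85 86 87]
396 0 0 [ 80 104] [80 81 82 83 84 85 86 87]
412 0 0 [ 81 107] [81 82 83 84 85 86 87 88 89 90 91]
428 0 0 [85 99] [85 86 87 88 89 90 91 92 93 94 95 96 97 98 99]
444 0 0 None
```

Run:
```python
from h import *
np.set_printoptions(precision=4,suppress=True)
s=telemetry.get_obs();w=shot("wrist","w2")
R=Rn.from_euler('xyz',s["tool_rot"],degrees=True).as_matrix();t=np.array(s["tool_pos"])
print(t,s["tool_rot"],w["origin"],w["orientation"])
print("tip",proj(w,t+R[:,2]*.014),"tcp",proj(w,t))
Rw=Rc(w);print("cam rel tool",R.T@(np.array(w["origin"])-t),Rn.from_matrix(R.T@Rw).as_euler('xyz',degrees=True))
for n,X in[("post",(.469,-.0099,.085)),("coil",(.502,.137,.076)),("tip",(.4735,.0338,.058)),("railR",(.467,.0277,.058)),("railL",(.4867,.184,.058)),("vial",(.757,.044,.101))]:print(n,proj(w,X))
im=cv2.imread("pics/w2.png");a=im[20:130,200:480];cv2.imwrite("pics/w2c.png",cv2.resize(a,None,fx=2.85,fy=2.85,interpolation=3))
```

```text
[ 0.5796 -0.0182  0.2667] [179.9569   0.001  172.6084] [ 0.4938 -0.0063  0.414 ] [162.1644  -0.0593  82.6496]
tip [275.8243 260.9386] tcp [275.6997 273.3516]
cam rel tool [ 0.0866  0.0009 -0.1473] [-17.8346   0.0162  89.9589]
post [270.3228  80.1637]
coil [415.1632  95.3147]
tip [311.6051  81.0144]
railR [305.365   75.3308]
railL [452.3421  74.8827]
vial [345.4916 324.2749]
```

View pics/w2c.png

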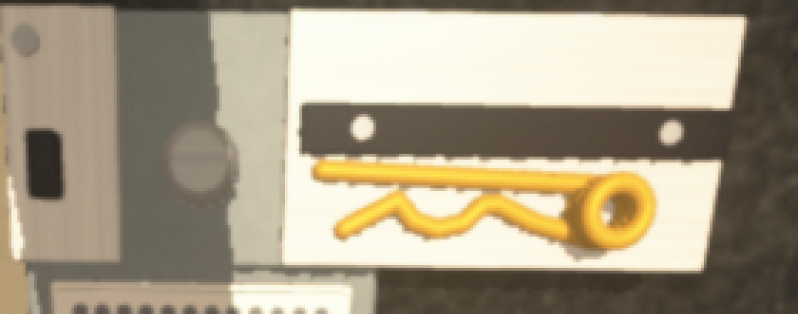

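Call:
{"op": "drive_tool", "data": {
  "angular": [
    [0,0,0],
    [0,0,0],
    [0,0,0],
    [0,0,0],
    [0,0,0],
    [0,0,0],
    [0,0,0],
    [0,0,0],
    [0,0,0],
    [0,0,0],
    [0,0,0],
    [0,0,0],
    [0,0,0],
    [0,0,0],
    [0,0,0],
    [0,0,0],
    [0,0,0]
  ],
  "delta_pos": [
    [0.1,-0.15,2.95],
    [0.1,-0.15,2.95],
    [0.1,-0.15,2.95],
    [0.1,-0.15,2.95],
    [0,0,0],
    [0.75,0,1.55],
    [0.75,0,1.55],
    [0.5,0,0.75],
    [0.5,0,0.75],
    [0.4,0,0.85],
    [0.4,0,0.85],
    [0.3,0,0.9],
    [0.3,0,0.9],
    [0,0,0.2],
    [0,0,0],
    [0,0,0],
    [0,0,0]
  ],
  "gripper": [0,0,0,0,0,0,0,0,0,0,0,0,0,0,0,0,0]
}}

```text
time_s: 5.6
tool_pos: [0.5373, -0.0205, 0.0681]
tool_rot: [179.9, 0.1, 172.4]
force: [-4.4, 1.1, 21.0]
grip_width: 0.0006
grasp_force: 10.1
```

Run:
```python
from h import *
shot("side","s3");im=cv2.imread("pics/s3.png")[150:375,200:500]; cv2.imwrite("pics/s3c.png",cv2.resize(im,None,fx=2.66,fy=2.66,interpolation=3))
```

```text
(no output)
```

View pics/s3c.png

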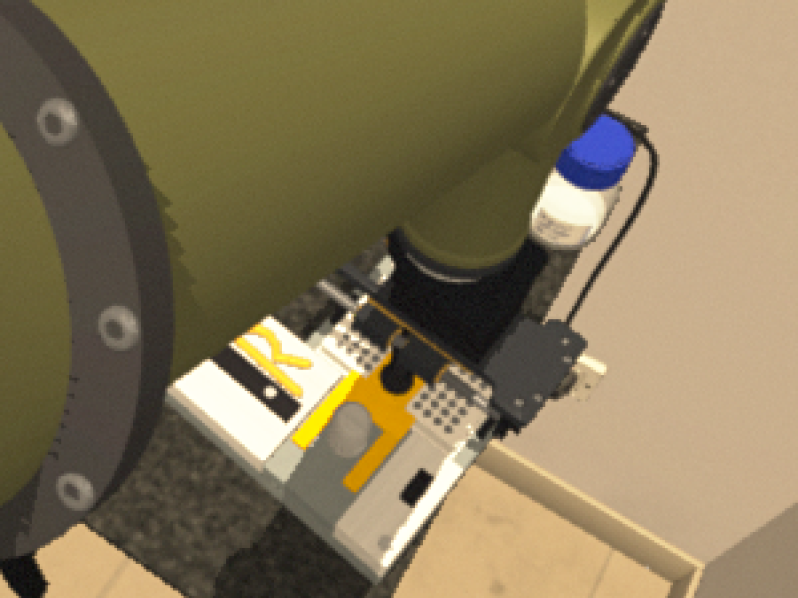

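The fork lies flat, with the fingertip at 54 mm as expected. Next I'll lift and turn over the clip's coil with the gripper open.

Call:
{"op": "drive_tool", "data": {
  "angular": [
    [0,0,0],
    [0,0,0],
    [0,0,0],
    [0,0,0],
    [0,0,0],
    [0,0,0],
    [0,0,0],
    [0,0,0.1425],
    [0,0,0.1425],
    [0,0,0.1425],
    [0,0,0.1425],
    [0,0,0.1425],
    [0,0,0.1425],
    [0,0,0.1425],
    [0,0,0.1425],
    [0,0,0.1425],
    [0,0,0.1425],
    [0,0,0.1425],
    [0,0,0],
    [0,0,0]
  ],
  "delta_pos": [
    [0,0,-4],
    [0,0,-4],
    [0,0,-4],
    [1.4,3.8,0],
    [1.4,3.8,0],
    [1.4,3.8,0],
    [1.4,3.8,0],
    [0,0,0],
    [0,0,0],
    [0,0,0],
    [0,0,0],
    [0,0,0],
    [0,0,0],
    [0,0,0],
    [0,0,0],
    [0,0,0],
    [0,0,0],
    [0,0,0],
    [0,0,0],
    [0,0,0]
  ],
  "gripper": [0,0,0,5.5,5.5,5.5,5.5,5.5,5.5,5.5,5.5,5.5,5.5,5.5,5.5,5.5,5.5,5.5,5.5,5.5]
}}

```text
time_s: 7.65
tool_pos: [0.5004, 0.1375, 0.1848]
tool_rot: [-179.9, 0.0, 82.8]
force: [0.5, 0.1, 0.8]
grip_width: 0.0552
grasp_force: 0.0
```

Run:
```python
from h import *
np.set_printoptions(precision=4,suppress=True)
s=telemetry.get_obs();print(s["time_s"],s["tool_pos"],s["tool_rot"],s["force"],s["grip_width"])
w=shot("wrist","w4");print(w["origin"])
for n,X in[("post",(.469,-.0099,.085)),("coil",(.502,.137,.076)),("tip",(.4735,.0338,.058)),("railR",(.467,.0277,.058)),("railL",(.4867,.184,.058))]:print(n,proj(w,X))
im=cv2.imread("pics/w4.png");cv2.imwrite("pics/w4c.png",cv2.resize(im,None,fx=1.42,fy=1.42,interpolation=3))
```

```text
7.65 [0.5004 0.1375 0.1848] [-179.9305    0.0486   82.8253] [0.5079 0.0746 0.8409] 0.05522266260329625
[0.5093 0.2227 0.332 ]
post [266.6102 353.2069]
coil [281.6205 208.2784]
tip [266.1236 299.353 ]
railR [260.7603 304.9684]
railL [257.9616 154.162 ]
```

View pics/w4c.png

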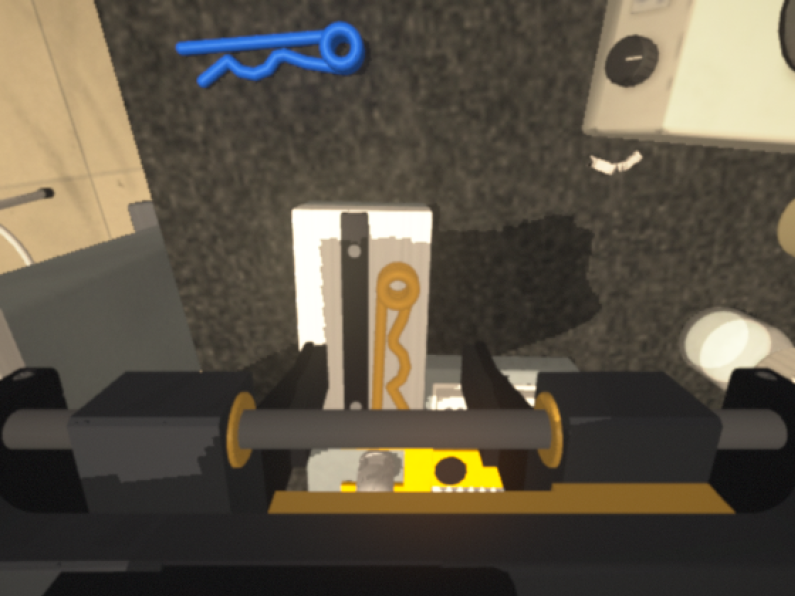

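Run:
```python
from h import *
np.set_printoptions(precision=4,suppress=True)
w=shot("wrist");c=lambda u,v:(u/1.42,v/1.42)
print("coil",atz(w,c(398,287),.070),atz(w,c(398,287),.076))
A=atz(w,c(368.5,213),.058);B=atz(w,c(370,408),.058);print("rail",A,B,np.degrees(np.arctan2(*(A-B)[:2])))
print("post",atz(w,c(378,462),.085))
hsv=cv2.cvtColor(w["pixels"],cv2.COLOR_RGB2HSV)
m=((hsv[...,0]>12)&(hsv[...,0]<28)&(hsv[...,1]>110)&(hsv[...,2]>100))
for r in range(184,288,6):
    x=np.where(m[r,255:300])[0]+255; d=np.where(w["pixels"][r,235:275].astype(int).sum(1)<150)[0]+235
    print(r,x.min() if len(x) else 0,x.max() if len(x) else 0,(d.min(),d.max()) if len(d) else 0, atz(w,(x.min(),r),.056)[:2] if len(x) else '', atz(w,(d.max()+1,r),.058)[:2] if len(d) else '')
```

```text
coil [0.5015 0.1409 0.07  ] [0.5017 0.1428 0.076 ]
rail [0.4888 0.1876 0.058 ] [0.4699 0.0488 0.058 ] 7.740562255418054
post [0.4732 0.0233 0.085 ]
184 0 0 0  
190 268 291 0 [0.4912 0.1497] 
196 266 294 0 [0.4885 0.1442] 
202 265 295 0 [0.4868 0.1385] 
208 265 294 0 [0.486  0.1326] 
214 265 290 0 [0.4852 0.1266] 
220 264 288 0 [0.4834 0.1207] 
226 264 286 0 [0.4825 0.1145] 
232 264 283 0 [0.4817 0.1083] 
238 264 280 0 [0.4808 0.102 ] 
244 263 283 (np.int64(253), np.int64(257)) [0.4789 0.0958] [0.4743 0.0973]
250 263 287 (np.int64(244), np.int64(255)) [0.478  0.0893] [0.4714 0.0912]
256 263 288 (np.int64(243), np.int64(257)) [0.4771 0.0828] [0.4724 0.0844]
262 263 287 (np.int64(243), np.int64(257)) [0.4762 0.0762] [0.4715 0.0779]
268 262 285 (np.int64(243), np.int64(257)) [0.4742 0.0696] [0.4705 0.0712]
274 262 280 (np.int64(243), np.int64(257)) [0.4733 0.0628] [0.4695 0.0644]
280 262 283 (np.int64(243), np.int64(257)) [0.4723 0.0559] [0.4685 0.0576]
286 262 287 (np.int64(243), np.int64(257)) [0.4713 0.0489] [0.4675 0.0506]
```

Call:
{"op": "drive_tool", "data": {
  "angular": [
    [0,0,0],
    [0,0,0],
    [0,0,0],
    [0,0,0],
    [0,0,0],
    [0,0,0],
    [0,0,0],
    [0,0,0],
    [0,0,0],
    [0,0,0],
    [0,0,0]
  ],
  "delta_pos": [
    [0.15,0.1,2.75],
    [0,0,2.75],
    [0,0,2.75],
    [0,0,2.75],
    [0,0,0],
    [0,0,0],
    [0,0,0],
    [0,0,0],
    [0,0,0],
    [0,0,0],
    [0,0,0]
  ],
  "gripper": [5.5,5.5,5.5,5.5,5.5,5.5,2.6,2.6,2.6,2.6,2.6],
  "squeeze": 15
}}

```text
time_s: 8.85
tool_pos: [0.5022, 0.1392, 0.0758]
tool_rot: [180.0, -0.0, 82.6]
force: [-0.2, 1.1, 0.4]
grip_width: 0.0281
grasp_force: 0.3
```

Run:
```python
from h import *
np.set_printoptions(precision=4,suppress=True)
s=telemetry.get_obs();print(s["time_s"],s["tool_pos"],s["tool_rot"],s["force"],s["grip_width"],s["grasp_force"])
p=shot("top","t5");q=shot("side","s5");w=shot("wrist")
a=np.hstack([cv2.resize(cv2.imread("pics/t5.png")[200:290,290:420],(400,277),interpolation=3),cv2.resize(cv2.imread("pics/s5.png")[225:345,230:403],(400,277),interpolation=3)])
b=cv2.resize(w["pixels"][120:,150:430,::-1].copy(),(300,321));b=np.hstack([b,np.zeros((321,500,3),np.uint8)])
cv2.imwrite("pics/c5.png",np.vstack([a,b]))
```

```text
8.85 [0.5022 0.1392 0.0758] [179.9689  -0.0171  82.6498] [-0.1551  1.0963  0.4367] 0.028058036020866987 0.3170598763972521
```

View pics/c5.png

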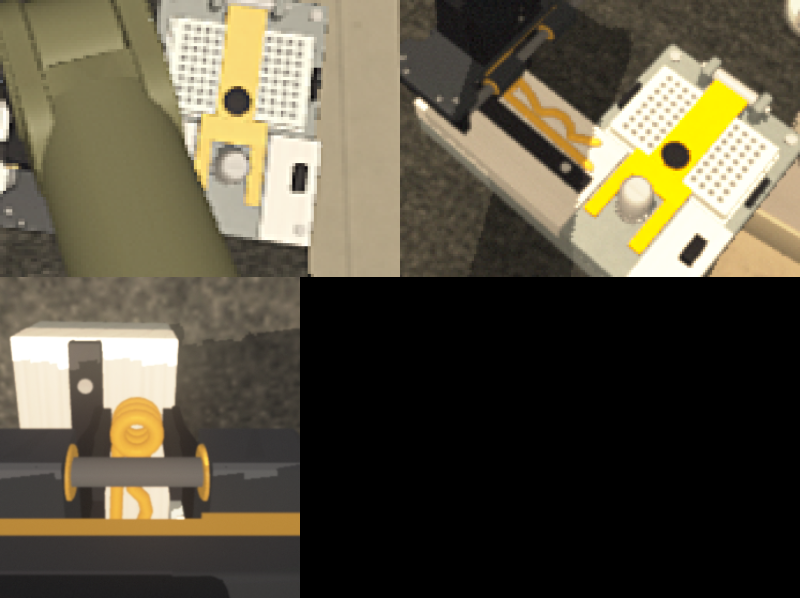

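Call:
{"op": "drive_tool", "data": {
  "angular": [
    [0,0,0],
    [0,0,0],
    [0,0,-0.035],
    [0,0,0],
    [0,0,0],
    [0,0,0],
    [0,0,0]
  ],
  "delta_pos": [
    [0,0,0],
    [0,0,0],
    [0,0,0],
    [0,-0.2,0],
    [0,-0.2,0],
    [0,-0.15,0],
    [0,0,0]
  ],
  "gripper": [2,2,2,2,2,2,2],
  "squeeze": 15
}}

```text
time_s: 9.7
tool_pos: [0.4971, 0.1397, 0.0758]
tool_rot: [179.9, -0.0, 84.6]
force: [3.8, -0.0, 0.3]
grip_width: 0.0275
grasp_force: 15.0
```

Run:
```python
from h import *
np.set_printoptions(precision=4,suppress=True)
q=shot("side","s6")
s=telemetry.get_obs();print(s["time_s"],s["tool_pos"],s["tool_rot"],s["force"],s["grip_width"],s["grasp_force"])
a=cv2.imread("pics/s6.png")[240:330,270:390];cv2.imwrite("pics/s6c.png",cv2.resize(a,None,fx=6.6,fy=6.6,interpolation=3))
P=np.array([.4685,-.0099,0]);x=np.array([.9912,-.1323,0]);y=np.array([.1323,.9912,0])
for yy in(.037,.06,.09):print("rail",yy,proj(q,P-.0055*x+yy*y+[0,0,.058]),"axis",proj(q,P+yy*y+[0,0,.056]))
```

```text
9.75 [0.4971 0.1397 0.0758] [179.9224  -0.0209  84.6255] [ 3.5941 -1.2124  0.1178] 0.02754337421809099 15.0004743039608
rail 0.037 [313.5419 301.2909] axis [315.265  299.6692]
rail 0.06 [304.2303 293.8012] axis [305.9819 292.2367]
rail 0.09 [292.4008 284.2864] axis [294.1868 282.7932]
```

View pics/s6c.png

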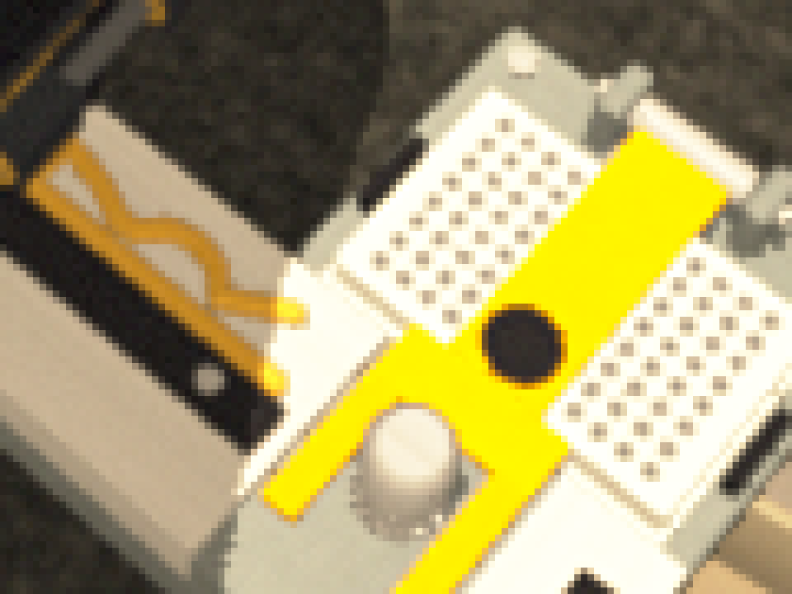

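Call:
{"op": "drive_tool", "data": {
  "angular": [
    [0,0,0],
    [0,0,0],
    [0,0,0],
    [0,0,0],
    [0,0,0],
    [0,0,0],
    [0,0,0],
    [0,0,0],
    [0,0,0],
    [0,0,0]
  ],
  "delta_pos": [
    [0,0.05,0],
    [-0.5,-0.02,0],
    [-0.5,-0.02,0],
    [-0.5,-0.02,0],
    [-0.5,-0.02,0],
    [-0.5,-0.02,0],
    [-0.5,-0.02,0],
    [-0.5,-0.02,0],
    [-0.5,-0.02,0],
    [0,0,0]
  ],
  "gripper": [2,2,2,2,2,2,2,2,2,2]
}}

```text
time_s: 10.75
tool_pos: [0.4916, 0.0989, 0.0757]
tool_rot: [-180.0, 0.0, 84.6]
force: [-0.3, 0.6, 5.7]
grip_width: 0.0273
grasp_force: 15.0
```

Call:
{"op": "drive_tool", "data": {
  "angular": [
    [0,0,0],
    [0,0,0],
    [0,0,0],
    [0,0,0],
    [0,0,0],
    [0,0,0]
  ],
  "delta_pos": [
    [0,0,0],
    [-0.5,-0.02,0],
    [-0.5,-0.02,0],
    [-0.5,-0.02,0],
    [-0.5,-0.02,0],
    [0,0,0]
  ],
  "gripper": [2,2,2,2,2,2]
}}

```text
time_s: 11.35
tool_pos: [0.49, 0.0793, 0.0757]
tool_rot: [179.9, 0.0, 84.6]
force: [3.3, 2.4, 2.4]
grip_width: 0.0274
grasp_force: 15.0
```

Run:
```python
from h import *
np.set_printoptions(precision=4,suppress=True)
q=shot("side","s7")
s=telemetry.get_obs();print(s["time_s"],s["tool_pos"],s["tool_rot"],s["force"],s["wrist_torque"],s["grip_width"],s["grasp_force"])
a=cv2.imread("pics/s7.png")[240:330,270:390];cv2.imwrite("pics/s7c.png",cv2.resize(a,None,fx=6.6,fy=6.6,interpolation=3))
```

```text
11.4 [0.49   0.0793 0.0757] [179.8799   0.0246  84.6321] [3.8579 2.0391 2.2545] [ 0.1726 -0.8947  0.2042] 0.02709655388122806 15.000252574682236
```

View pics/s7c.png

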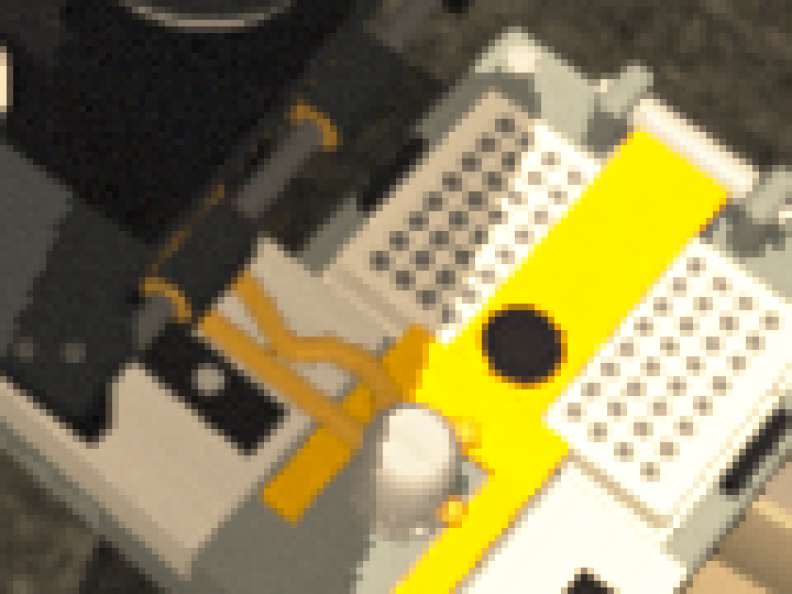

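The leg has passed through the hole and the bow's mouth is at the post. I'll push on.

Call:
{"op": "drive_tool", "data": {
  "angular": [
    [0,0,0],
    [0,0,0],
    [0,0,0],
    [0,0,0],
    [0,0,0],
    [0,0,0],
    [0,0,0],
    [0,0,0],
    [0,0,0],
    [0,0,0],
    [0,0,0]
  ],
  "delta_pos": [
    [0,0,0],
    [-0.3,-0.01,0],
    [-0.3,-0.01,0],
    [-0.3,-0.01,0],
    [-0.3,-0.01,0],
    [-0.3,-0.01,0],
    [-0.3,-0.01,0],
    [-0.3,-0.01,0],
    [-0.3,-0.01,0],
    [-0.3,-0.01,0],
    [0,0,0]
  ],
  "gripper": [2,2,2,2,2,2,2,2,2,2,2],
  "squeeze": 28
}}

```text
time_s: 12.5
tool_pos: [0.4858, 0.0514, 0.0757]
tool_rot: [180.0, 0.1, 84.6]
force: [4.0, -3.4, 5.0]
grip_width: 0.0272
grasp_force: 28.0
```

Run:
```python
from h import *
np.set_printoptions(precision=4,suppress=True)
q=shot("side","s8")
s=telemetry.get_obs();print(s["time_s"],s["tool_pos"],s["tool_rot"],s["force"],s["wrist_torque"],s["grip_width"],s["grasp_force"])
P=np.array([.4685,-.0099,0]);d=np.array(s["tool_pos"])-P;print(d@[.9912,-.1323,0],d@[.1323,.9912,0])
a=cv2.imread("pics/s8.png")[240:330,270:390];cv2.imwrite("pics/s8c.png",cv2.resize(a,None,fx=6.6,fy=6.6,interpolation=3))
```

```text
12.55 [0.4858 0.0514 0.0757] [179.9841   0.1106  84.5566] [ 3.0815 -4.2793  4.3771] [-0.9505 -0.8458  0.1669] 0.027237610158884262 28.00118386745453
0.009074607291972903 0.06305396990299014
```

View pics/s8c.png

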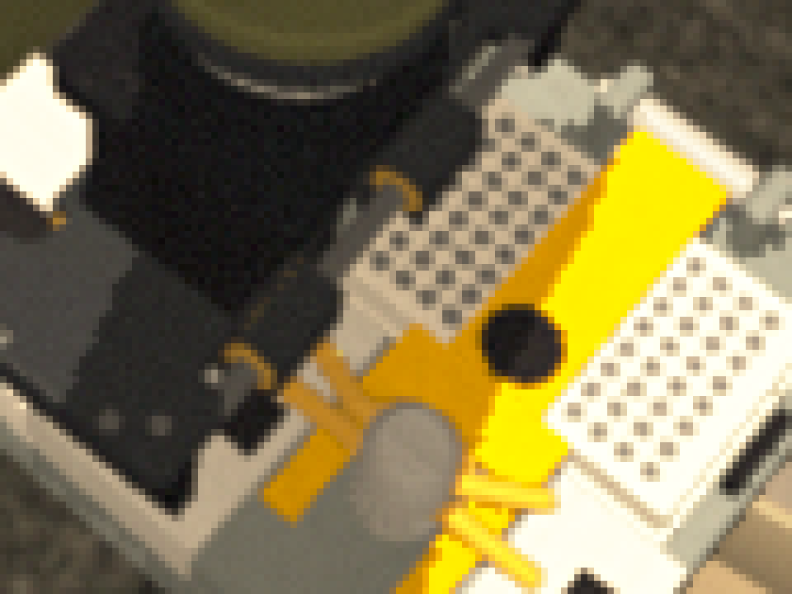

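Call:
{"op": "drive_tool", "data": {
  "angular": [
    [0,0,0],
    [0,0,0],
    [0,0,0],
    [0,0,0],
    [0,0,0]
  ],
  "delta_pos": [
    [-0.1,0,0],
    [-0.1,0,0],
    [0,0,0],
    [0,0,0],
    [0,0,0]
  ],
  "gripper": [2,2,2,2,2]
}}

```text
time_s: 13.05
tool_pos: [0.4857, 0.0512, 0.0757]
tool_rot: [180.0, 0.0, 84.6]
force: [4.2, -2.4, 4.7]
grip_width: 0.027
grasp_force: 28.0
```

Call:
{"op": "drive_tool", "data": {
  "angular": [
    [0,0,0],
    [0,0,0],
    [0,0,0],
    [0,0,0],
    [0,0,0],
    [0,0,0],
    [0,0,0],
    [0,0,0],
    [0,0,0]
  ],
  "delta_pos": [
    [0,0,0],
    [0,0,0],
    [0,0,0],
    [0,0,0],
    [0,0,-2],
    [0,0,-4],
    [0,0,-4],
    [0,0,-4],
    [0,0,-4]
  ],
  "gripper": [4.8,4.8,4.8,4.8,4.8,4.8,4.8,4.8,4.8]
}}

```text
time_s: 13.95
tool_pos: [0.4846, 0.0513, 0.2568]
tool_rot: [-179.9, -0.0, 84.6]
force: [0.6, 0.6, -0.6]
grip_width: 0.0481
grasp_force: 0.0
```

Call:
{"op": "drive_tool", "data": {
  "angular": [
    [0,0,0],
    [0,0,0],
    [0,0,0],
    [0,0,0],
    [0,0,0],
    [0,0,0]
  ],
  "delta_pos": [
    [4,0,0],
    [4,0,0],
    [4,0,0],
    [4,0,0],
    [0,0,0],
    [0,0,0]
  ],
  "gripper": [4.8,4.8,4.8,4.8,4.8,4.8]
}}

```text
time_s: 14.55
tool_pos: [0.4996, 0.2113, 0.2547]
tool_rot: [-179.9, 0.1, 84.8]
force: [0.0, -0.3, -0.3]
grip_width: 0.0481
grasp_force: 0.0
```

Run:
```python
from h import *
np.set_printoptions(precision=4,suppress=True)
s=telemetry.get_obs();print(s["time_s"],s["tool_pos"],s["force"])
q=shot("side","s9");p=shot("top","t9")
a=cv2.resize(cv2.imread("pics/s9.png")[250:340,270:370],(400,360),interpolation=3);b=cv2.resize(cv2.imread("pics/t9.png")[205:295,315:415],(400,360),interpolation=3)
cv2.imwrite("pics/c9.png",np.hstack([a,b]))
```

```text
14.55 [0.4996 0.2113 0.2547] [ 0.0396 -0.2908 -0.3176]
```

View pics/c9.png

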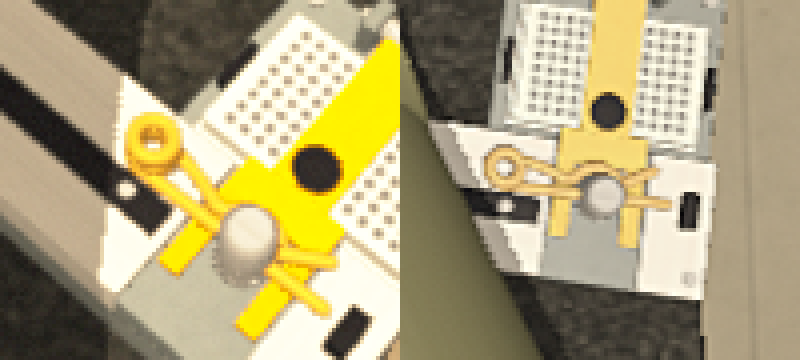

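Run:
```python
from h import *
np.set_printoptions(precision=4,suppress=True)
p=shot("top");q=shot("side")
x=np.array([.9912,-.1323]);y=np.array([.1323,.9912])
def f(a,b):
    d=(a-b)[:2];return d@x*1e3,d@y*1e3
ct,pt=atz(p,(341.2,246.7),.076),atz(p,(315+203/4,205+190/4),.085)
cs,ps=atz(q,(308,285),.076),atz(q,(270+249/4,250+221/4),.085)
print("top",f(ct,pt),"side",f(cs,ps),ct,pt,cs,ps)
tt=atz(p,(315+270/4,205+205/4),.056);ts=atz(q,(270+326/4,250+310/4),.056)
print("tip",f(tt,pt),f(ts,ps),"coil-tip",f(ct,tt),f(cs,ts))
```

```text
top (np.float64(6.827459186169824), np.float64(62.84433990314897)) side (np.float64(5.253016064382222), np.float64(60.60979423835645)) [0.4848 0.0525 0.076 ] [ 0.4697 -0.0089  0.085 ] [0.4831 0.0505 0.076 ] [ 0.4699 -0.0089  0.085 ]
tip (np.float64(-0.6540181884194709), np.float64(-48.87605852567509)) (np.float64(0.5756121562845332), np.float64(-47.839467641691925)) coil-tip (np.float64(7.4814773745892955), np.float64(111.72039842882405)) (np.float64(4.677403908097691), np.float64(108.44926188004835))
```

The coil is 61–63 mm behind the post (62 mm expected), and the bow has closed round it. I'll hand it in.

```bash
python3 -c "
from cell import env
print(env.sign_off())"
```

```text
the job is handed in; nothing more can be done
None
```

I handed the job in at about 15 s of the 45 s allowed; no verdict came back. The last pictures show the fork down flat round the post, the clip home within about 2 mm with its bow closed round the post, and the arm clear; I didn't go near the bystanders, but didn't measure them afterwards.

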